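# Find the backed board of the rinsing trough and set the whetstone on it

### The arm

A 6-joint arm with a two-finger parallel gripper is mounted at the origin on the work surface. World frame = base frame: x ahead of the robot, y to its left, z up, the work surface at z = 0. Lengths are in m, angles in rad, forces in N, time in s.
With the tool pointing down it reaches from about 0.275 to 0.825 m from the base axis. Payload 4.9 kg.
Tool frame: the origin (TCP) lies midway between the tips of the shut fingers; the grasp point (between the pads) lies 19 mm behind it (grip_point_offset is the distance from the TCP to the grasp point, in m); z points along the fingers, x is the direction in which the jaws open and shut, and the axes are right-handed (so a half turn about z gives the same grasp; the last joint's range is limited). The gripper opens to 85 mm and grips with 20 to 120 N. Pads are 22 mm wide; open, the fingers measure 114 mm over their backs; the gripper's body (76 mm by 85 mm) begins 54 mm behind the grasp point. The pads swing forward as they close: fully open they stand 13 mm farther back than shut.
Start: joints at [-1.276, 0.326, -0.193, 1.052, 0, 1.437], TCP at [0.229, -0.5, 0.231] pointing down, gripper open.
Joint ranges: [-2.65, 2.65], [-0.97, 1.79], [-1.3, 1.35], [-1.93, 2.1], [-1.47, 1.37], [-3.14, 3.14]. Speed limits (rad/s): [2.57, 2.57, 3.14, 3.14, 3.14, 3.14].

### API

Orientations are given as a rotation vector (axis times angle).
In Python, from cell import * gives the robot as it stands. Calls block until the motion is done:
- movep(position, orientation): joint-space move of the TCP to a pose.
- move_l(position, velocity=0.15, rot=None, until_force=None): straight line of the TCP; rot=None keeps the orientation; velocity is the mean speed in m/s. With until_force (N) it stops when the force on the tool has changed by that much, and returns True; else False.
- set_joints(angles): joint-space move.
- let_go() and grab(newtons=None): open the fingers fully, or close them until they stop; newtons is the grip in N (None keeps the last).
- sleep(seconds).
- ik(position, orientation): joint angles nearest the present ones, or None.
- get_state(): the state.
- grab_frame(name): name is "side" or "top"; returns a dict with "img" (420x560x3 uint8, red, green, blue), "fx", "fy", "cx", "cy" (pixels), "cam_to_world" (4x4, takes a point from camera to world coordinates). Camera axes: x right, y down, z forward; pixel columns grow to the right and rows downward; lengths in m; the calibration is good to about 2 mm. A picture is of the moment at which its call begins. There is no depth.
A pose or a line that the arm cannot do raises MotionError and nothing moves.
- sign_off(): hands the job in, once; it reports no verdict.
Trained networks look in the newest picture that a camera, given by its name, has taken for a name from the list of things; names that differ only in an ending like _2 or _b are one class to them, and where a whole thing is asked for, a point or a joint stands for the part that bears it (a point fixed in the world has none). Each returns a list of dicts, best first, with "score" (0 to 1); they miss things now and then, are a little off and sometimes report something else, mostly with a low value. They report only what shows in the picture. A call takes as long as a camera call. They do not tell look-alikes from the thing itself.
- spot_in(camera, name): "centre" ([column, row] in pixels, amid what is visible of it).
- silhouettes(camera, name): "mask" (420x560 bool, what is visible of it) and "centre" ([column, row] in pixels, amid what is visible of it).
- tip_of(camera, name): "centre" ([column, row] in pixels: a listed point, or the origin of a listed thing).
The state is a dict: "clock": time; "q": joint angles; "joint_velocities": joint speeds; "tau": joint torques, N m; "position": TCP position; "eef_rot": TCP orientation; "contact_force": force on the tool from outside, world axes, zero at the start; "wrist_torque": the same for the moment, N m; "finger_gap": opening from 0.0 (shut) to 1.0 (fully open).
Only numpy, scipy, OpenCV 4.12 (cv2) and the standard library are available. Lean on these libraries where they do the work, as an engineer would, in place of code of your own. Each camera call takes 0.05 s, during which the arm holds its last target.

### The job

The low wooden trough is closed by three thin cover boards, and only the one with four dark round screw heads has a bearer hidden beneath it. Feel along the cover with the closed fingertips: first press gently on the middle of either plain board so that it gives about half a centimetre (never as much as a centimetre, or it splits), then press firmly on the middle of the screwed board to feel that it stands stiff. Then take the red-brown whetstone, set it down gently, flat, in the middle of the screwed board and lengthwise along it, and let go.

Things in the scene. Friction and masses are not known exactly. Their poses are not given: they have to be found in the camera images.
- red_stone_mid (a point): Centre (half-way up) of the loose red-brown whetstone, a block 160 mm long (its own x), 52 mm wide (its own y) and 40 mm high, about 0.55 kg, lying flat on the bench beside the trough; z up. A dark grey stone of the same size lies near it and is not wanted.
- backed_board: Cover board WITH four dark round screw heads (22 mm wide, 1 mm proud, 113 mm from the middle, two per end). Pale plank 262 mm along its x, 104 along y, 10 thick; origin at the middle of its upper face, 60 mm above the bench, z up. Stiff: 8 to 20 N sinks it 1 to 2.5 mm. It is any one of three boards that lie parallel, side by side along y at 108 mm spacing in a trough 292 x 356 mm, whose rim is 3 mm lower.
- plain_board_a: Cover board WITHOUT screws, unsupported and springy. Pale plank 262 mm along its x, 104 along y, 10 thick; origin at the middle of its upper face, 60 mm above the bench, z up. Starts to sink at about 2 N, then gives 1.2 mm per further newton and springs back; may not sink more than 10 mm (10 N). A gentle press sinks it 4 to 6 mm at its middle.
- plain_board_b: Cover board WITHOUT screws, unsupported and springy. Pale plank 262 mm along its x, 104 along y, 10 thick; origin at the middle of its upper face, 60 mm above the bench, z up. Starts to sink at about 2 N, then gives 1.2 mm per further newton and springs back; may not sink more than 10 mm (10 N). A gentle press sinks it 4 to 6 mm at its middle. A second one, like plain_board_a.
Things that resemble listed ones, but are neither listed nor needed, are in the scene too. Leave any blue or turquoise look-alike of the part that bears red_stone_mid alone.

How it is judged:
On the way, in this order (a step that is already met when the one before it is completed fails the run):
1. a plain board is pressed with the fingers so that it gives by more than 1.5 mm (((distance of plain_board_a from where it was at the start of the episode above 0.0015 m and contact force between the fingers and plain_board_a above 1 N) or (distance of plain_board_b from where it was at the start of the episode above 0.0015 m and contact force between the fingers and plain_board_b above 1 N))), for 0.1 s.
2. the screwed board is pressed with the fingers by more than 5 N (contact force between the fingers and backed_board above 5 N), for 0.1 s.
At the end, for the whole second after the job is handed in: The red-brown stone lies flat on the screwed board, its centre within 20 mm of the board's middle along each of the board's axes, its length along the board's length within 12 degrees (x of red_stone_mid in the frame of backed_board between -0.02 and 0.02 m and y of red_stone_mid in the frame of backed_board between -0.02 and 0.02 m and z of red_stone_mid in the frame of backed_board between 0.015 and 0.025 m and angle between the x axis of red_stone_mid and the x axis of backed_board, either way round below 0.21 rad and angle between red_stone_mid's own z axis and vertical below 0.1 rad); the robot touches nothing.
It fails at once if a plain board is pushed down more than 10 mm (distance of any of plain_board_a, plain_board_b from where it was at the start of the episode above 0.01 m).
It fails at once if the screwed board is struck with more than 60 N (stone dropped or rammed down) (contact force between anything else and backed_board above 60 N).
It also fails if it takes over 61 s, if anything falls off the work surface, if the arm or the gripper's body presses on something with over 40 N, if the wrist force passes 120 N, or if a joint passes its speed limit or range.

## Working session

There is one attempt and no reset: what is moved stays moved. The work goes in short steps, each a Python script; the robot and the scene stay as the last script left them, time stands still between calls to the robot, and variables do not carry over. Pictures are saved under pics/ and viewed, and the job is handed in when it is done.

```bash
mkdir -p pics; ls; python3 - <<'E'
from cell import *
import cv2
s=get_state();print(s)
for n in ("top","side"):
    f=grab_frame(n);cv2.imwrite(f"pics/{n}0.png",f["img"][:,:,::-1]);print(n,f["fx"],f["fy"],f["cx"],f["cy"],f["cam_to_world"])
    for k in ("red_stone_mid","backed_board","plain_board_a"):
        print(k,[(d["score"],d["centre"]) for d in tip_of(n,k)])
E
```

```text
pics
{'clock': 0.0, 'q': array([-1.27617780e+00,  3.26930697e-01, -1.93568334e-01,  1.05200240e+00,
        7.09693983e-05,  1.43661042e+00]), 'joint_velocities': array([-0.00142952,  0.0010807 ,  0.00045818,  0.00109218, -0.00027362,
       -0.00011141]), 'tau': array([ 7.69863564e-04, -4.43401444e+01,  2.62438470e+01,  1.55103381e-02,
       -1.51598329e-04, -1.91807914e-05]), 'position': array([ 0.22855125, -0.49963735,  0.23051492]), 'eef_rot': array([-2.64224426e+00,  1.69731063e+00,  1.96658257e-03]), 'contact_force': array([0.35182672, 0.49737038, 0.67956114]), 'wrist_torque': array([0.06765051, 0.0110179 , 0.02913313]), 'finger_gap': 1.0076070731141817}
top 512.2350258437755 512.2350258437755 278.72460022428885 202.74188702991574 [[-0.02854988 -0.99546601  0.09073218  0.47896936]
 [-0.99947558  0.02981617  0.01263141  0.13284967]
 [-0.01527943 -0.09032397 -0.99579522  1.32343109]
 [ 0.          0.          0.          1.        ]]
red_stone_mid [(0.75, [124.2, 236.8]), (0.59, [188.8, 239.6]), (0.56, [215.5, 166.9])]
backed_board [(0.95, [449.9, 226.3])]
plain_board_a [(0.74, [363.6, 224.4]), (0.58, [409.6, 225.8]), (0.46, [452.3, 226.1])]
side 386.5418695589573 386.5418695589573 275.64242745753137 208.05164252264208 [[ 0.99355116 -0.06296567  0.09429426  0.49049657]
 [-0.11330768 -0.52073031  0.84616861 -0.74457556]
 [-0.0041777  -0.85139607 -0.5245067   0.60979348]
 [ 0.          0.          0.          1.        ]]
red_stone_mid [(0.93, [241.3, 180.9]), (0.66, [301.7, 188.0]), (0.56, [241.9, 161.4])]
backed_board [(0.77, [259.1, 332.9])]
plain_board_a [(0.87, [257.7, 258.2]), (0.72, [260.7, 291.7])]
```

View pics/top0.png

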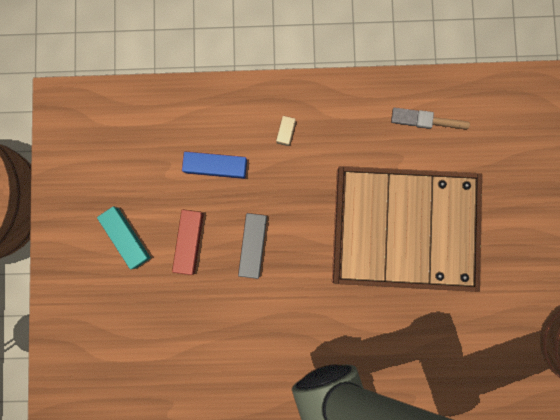

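View pics/side0.png

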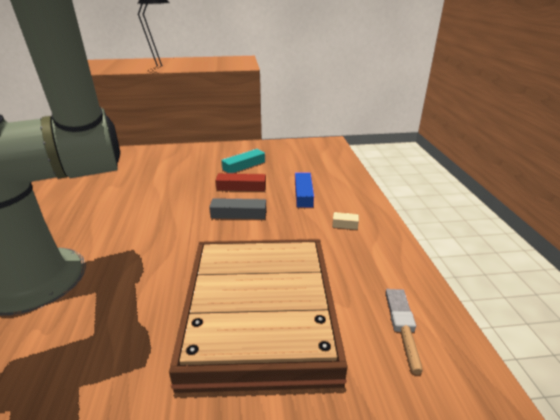

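The top view shows the trough at the right, with the screwed board right-most (heads near (442,184), (466,186), (440,276) and (464,278)) and plain boards at columns ~362 and ~408. The red stone is at (188,242), between the turquoise stone (123,238) and the grey stone (253,246). The side view agrees.

```bash
cat > h.py <<'E'
from cell import *
import numpy as np, cv2
def w(f,px,z):
    T=f["cam_to_world"];p=np.atleast_2d(np.array(px,float))
    d=np.c_[(p[:,0]-f["cx"])/f["fx"],(p[:,1]-f["cy"])/f["fy"],np.ones(len(p))]@T[:3,:3].T
    o=T[:3,3];return (o+d*((z-o[2])/d[:,2])[:,None])[:,:2]
def redmask(im):
    im=im.astype(int);h=cv2.cvtColor(im.astype(np.uint8),cv2.COLOR_RGB2HSV)
    return h
def stone(n,f,z=0.04,show=None):
    # fit of block silhouette: silhouette mask from network, pick the reddest
    best=None
    for d in silhouettes(n,"red_stone_mid"):
        m=d["mask"];c=f["img"][m].mean(0)
        print(n,d["score"],d["centre"],c.round(),m.sum())
        if c[0]>1.6*c[1] and c[0]>1.6*c[2] and (best is None): best=m
    return best
def proj(f,P):
    T=np.linalg.inv(f["cam_to_world"]);q=np.asarray(P)@T[:3,:3].T+T[:3,3]
    return np.c_[q[:,0]/q[:,2]*f["fx"]+f["cx"],q[:,1]/q[:,2]*f["fy"]+f["cy"]]
def render(f,x,y,a,z=0.02,S=8):
    c,s=np.cos(a),np.sin(a)
    P=[(x+c*u-s*v,y+s*u+c*v,z+t) for u in(-.08,.08) for v in(-.026,.026) for t in(-.02,.02)]
    h=cv2.convexHull(proj(f,P).astype(np.float32))
    m=np.zeros((420,560),np.uint8);cv2.fillConvexPoly(m,np.round(h*16).astype(np.int32),255,cv2.LINE_AA,4)
    return m/255.
def fit(fm,x0,z=0.02):
    from scipy.optimize import minimize
    def cost(p): return sum(np.abs(render(f,p[0],p[1],p[2],z)-m).sum() for f,m in fm)
    r=minimize(cost,x0,method="Nelder-Mead",options=dict(initial_simplex=np.array([x0]*4)+np.vstack([np.zeros(3),np.diag([.01,.01,.1])]),xatol=1e-4,fatol=.5))
    return r.x,r.fun
E
python3 - <<'E'
from h import *
fm={}
for n in ("top","side"):
    f=grab_frame(n);m=stone(n,f)
    fm[n]=(f,m)
    # screws
    g=cv2.cvtColor(f["img"],cv2.COLOR_RGB2GRAY)
    cs=[(442,184),(466,186),(440,276),(464,278)] if n=="top" else [(197,322),(192,350),(320,319),(324,346)]
    W=[]
    for c in cs:
        r=6;sub=g[c[1]-r:c[1]+r+1,c[0]-r:c[0]+r+1].astype(float)
        wt=np.clip(105-sub,0,None);yy,xx=np.mgrid[-r:r+1,-r:r+1]
        p=(c[0]+(wt*xx).sum()/wt.sum(),c[1]+(wt*yy).sum()/wt.sum());W.append(w(f,p,.061)[0])
    W=np.array(W);print(n,"screws",W.round(4).tolist(),"mean",W.mean(0))
    print("x dir", np.linalg.norm(W[0]-W[2]) , (W[0]+W[1]-W[2]-W[3])/2)
    for k in ("backed_board","plain_board_a"):
        for d in tip_of(n,k): print(k,d["score"],w(f,d["centre"],.06))
        for d in silhouettes(n,k): print(' sil',k,d["score"],w(f,d["centre"],.06))
    if m is not None:
        p0=w(f,np.argwhere(m)[:,::-1].mean(0),.02)[0];print(n,p0,fit([fm[n]],[*p0,0.1]))
if all(v[1] is not None for v in fm.values()): print(fit(list(fm.values()),[*p0,0.1]))
print(get_state()["clock"])
E
```

```text
top 0.72 [187.2, 243.1] [179. 102.  85.] 1426
top 0.62 [122.8, 234.5] [ 85. 165. 152.] 1451
top 0.59 [213.7, 164.4] [ 82. 112. 174.] 1360
top screws [[0.6285, -0.2557], [0.6236, -0.3149], [0.4036, -0.2367], [0.3987, -0.2964]] mean [ 0.51362633 -0.27589315]
x dir 0.22570242851486405 [ 0.22489108 -0.01873934]
backed_board 0.7 [[ 0.51628536 -0.27216399]]
 sil backed_board 0.96 [[ 0.51618578 -0.27557909]]
plain_board_a 0.75 [[ 0.52871613 -0.17447668]]
plain_board_a 0.6 [[ 0.53530093 -0.06731273]]
 sil plain_board_a 0.8 [[ 0.52990604 -0.16743034]]
 sil plain_board_a 0.75 [[ 0.53430836 -0.05916038]]
top [0.50404808 0.38478893] (array([ 0.50445768,  0.38357952, -0.17927006]), np.float64(190.1529411764706))
side 0.94 [303.1, 192.4] [ 55.  85. 161.] 602
side 0.9 [240.0, 160.4] [ 50. 123. 114.] 646
side 0.78 [238.1, 181.8] [126.  53.  38.] 882
side 0.72 [260.6, 295.6] [226. 177. 120.] 4911
side screws [[0.4005, -0.238], [0.3959, -0.2979], [0.6254, -0.2571], [0.6208, -0.3165]] mean [ 0.51066542 -0.27736859]
x dir 0.2257015090542503 [-0.22493262  0.01885275]
backed_board 0.7 [[ 0.50987675 -0.27149389]]
 sil backed_board 0.79 [[ 0.50778711 -0.28784222]]
plain_board_a 0.79 [[ 0.52162479 -0.17272719]]
plain_board_a 0.72 [[ 0.52698182 -0.06514834]]
 sil plain_board_a 0.81 [[ 0.51899804 -0.17553674]]
 sil plain_board_a 0.74 [[ 0.52202887 -0.06845742]]
side [0.4991851  0.38270225] (array([ 0.50062327,  0.38367613, -0.11754343]), np.float64(128.3764705882353))
(array([ 0.50339432,  0.38439863, -0.17692452]), np.float64(322.80392156862746))
1.0
```

```bash
cat >> h.py <<'E'
def down(t): return np.array([np.cos(t/2),np.sin(t/2),0])*np.pi
C=np.array([.512,-.2765]);A=-.083
ex=np.array([np.cos(A),np.sin(A)]);ey=np.array([-ex[1],ex[0]])
E
python3 - <<'E'
from h import *
# colour-mask refinement of the stone
fm=[]
for n,wn in (("top",(160,195,215,290)),("side",(205,165,275,197))):
    f=grab_frame(n);h=cv2.cvtColor(f["img"],cv2.COLOR_RGB2LAB).astype(int);a,b=h[...,1]-128,h[...,2]-128
    x0,y0,x1,y1=wn
    m=np.zeros((420,560));sub=(a>1.0*b)&(a>18);m[y0:y1,x0:x1]=sub[y0:y1,x0:x1]
    print(n,m.sum());fm.append((f,m))
    v=f["img"].copy();v[m>0]=[0,255,0];cv2.imwrite(f"pics/m_{n}.png",cv2.resize(v[100:300,80:360],None,fx=2.5,fy=2.5)[:,:,::-1])
    print(fit(fm[-1:],[.503,.384,-.17]))
print(fit(fm,[.503,.384,-.17]))
t=-np.pi/2+A
grab(20)
p=C+ey*.108
for tt in (t,t+np.pi):
    print(ik([*p,.1],down(tt)))
movep([*p,.1],down(t))
s=get_state();print(s["clock"],s["position"],s["contact_force"],s["finger_gap"])
E
```

```text
top 1306.0
(array([ 0.50515153,  0.38591201, -0.1689031 ]), np.float64(308.8470588235294))
side 811.0
(array([ 0.50057517,  0.38853268, -0.07337057]), np.float64(180.1921568627451))
(array([ 0.50517635,  0.38856147, -0.17159036]), np.float64(501.5019607843137))
[-4.48273538e-01  4.45076864e-01 -3.79995844e-01  7.45723619e-01
  4.44089210e-16  2.77631912e+00]
[-0.44827354  0.44507686 -0.37999584  0.74572362  0.         -0.36527354]
3.55 [ 0.52108452 -0.16972738  0.10031238] [-0.49010919  1.02567554  0.30126588] 0.0007832413364762275
```

```bash
python3 -c "
import cv2,numpy as np
a=cv2.imread('pics/m_top.png');b=cv2.imread('pics/m_side.png')
cv2.imwrite('pics/m_both.png',np.vstack([a[200:500],b[:300]]))"
```

```text
(no output)
```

View pics/m_both.png

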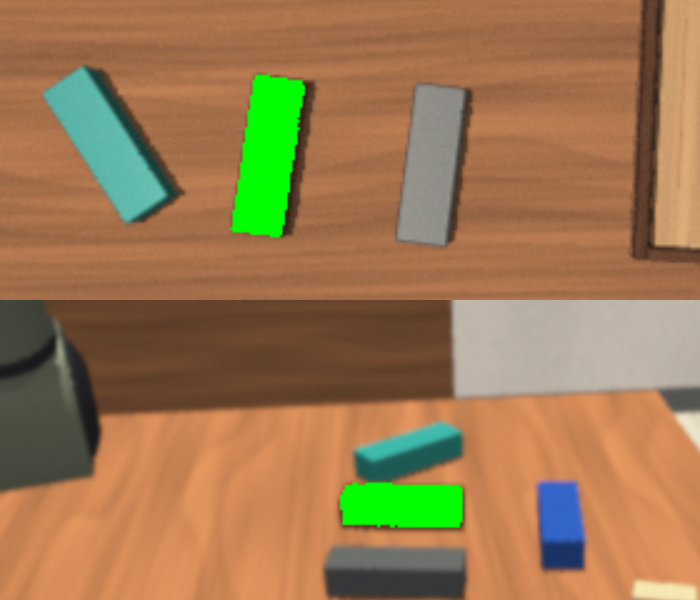

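The mask covers the red stone's top face in the top view and the whole block in the side view. Next is the gentle press.

```bash
python3 - <<'E'
from h import *
p=C+ey*.108
def S(l):
    s=get_state();print(l,round(s["clock"],2),s["position"].round(4),s["contact_force"].round(2));return s
move_l([*p,.066],.1);b=S("above");
move_l([*p,.0585],.02);sleep(.1);S("58.5")
z=.0575
while True:
    move_l([*p,z],.015);sleep(.2);s=S(f"{z:.4f}")
    f=abs(s["contact_force"][2]-b["contact_force"][2])
    if 60e-3-s["position"][2]>=.0043 or f>6.5: break
    z-=.001
sleep(.4);S("hold")
move_l([*p,.08],.1);S("up")
E
```

```text
above 4.04 [ 0.5207 -0.1693  0.066 ] [-0.16  0.11  1.04]
58.5 4.67 [ 0.5215 -0.1692  0.0589] [ 1.06 -0.6   2.04]
0.0575 5.12 [ 0.5215 -0.1692  0.0578] [ 3.03 -1.48  4.09]
0.0565 5.57 [ 0.5215 -0.1691  0.0567] [ 3.65 -1.6   4.68]
0.0555 6.02 [ 0.5215 -0.1691  0.0558] [ 2.76 -2.18  5.01]
0.0545 6.47 [ 0.5215 -0.1691  0.0549] [ 2.9  -1.16  5.68]
hold 6.87 [ 0.5215 -0.1691  0.0549] [ 2.44 -1.37  6.03]
up 7.28 [ 0.5198 -0.1683  0.0793] [-1.06  0.23  0.37]
```

The plain board gave about 5 mm at 5–6 N. Now for the firm press on the screwed board.

```bash
python3 - <<'E'
from h import *
t=-np.pi/2+A
def S(l):
    s=get_state();print(l,round(s["clock"],2),s["position"].round(4),s["contact_force"].round(2));return s
move_l([*C,.08],.2);move_l([*C,.064],.1);b=S("above")
z=.060
r=move_l([*C,z],.02);sleep(.1);s=S("60")
while z>.055:
    z-=.0006
    move_l([*C,z],.015);sleep(.15);s=S(f"{z:.4f}")
    f=abs(s["contact_force"][2]-b["contact_force"][2])
    if f>11: break
sleep(.3);S("hold")
move_l([*C,.1],.1);S("up")
# stone refine: rectangle of top face
f=grab_frame("top");h=cv2.cvtColor(f["img"],cv2.COLOR_RGB2LAB).astype(int);a,bb=h[...,1]-128,h[...,2]-128
m=((a>bb)&(a>18));m[:195]=m[290:]=0;m[:,:160]=m[:,215:]=0
q=w(f,np.argwhere(m)[:,::-1],.04).astype(np.float32)*1000
print(cv2.minAreaRect(q),q.mean(0));ev=np.linalg.eigh(np.cov(q.T))[1][:,1];print(np.arctan(ev[1]/ev[0]))
E
```

```text
above 8.28 [ 0.5114 -0.2748  0.0633] [-1.48 -0.39 -0.11]
60 8.72 [ 0.512  -0.2766  0.0601] [ 0.74  0.16 -0.21]
0.0594 9.12 [ 0.512  -0.2765  0.0597] [-1.48  0.24  5.31]
0.0588 9.53 [ 0.512  -0.2766  0.0595] [-3.11  0.49  8.21]
0.0582 9.93 [ 0.512  -0.2766  0.0591] [-1.89  1.82  9.68]
0.0576 10.32 [ 0.512  -0.2766  0.0589] [-4.07  1.75 12.78]
hold 10.62 [ 0.5121 -0.2766  0.0589] [-3.3   2.32 12.43]
up 11.2 [ 0.5118 -0.2764  0.0996] [-0.69  0.19 -0.76]
((504.5284729003906, 381.78240966796875), (53.323570251464844, 158.08712768554688), 80.58293151855469) [504.30588 382.2828 ]
-0.1658859906253258
```

The screwed board is stiff: it sank about 1.1 mm at 12.5 N. I'll pick up the stone next.

```bash
python3 - <<'E'
from h import *
def S(l):
    s=get_state();print(l,round(s["clock"],2),s["position"].round(4),s["contact_force"].round(2),round(s["finger_gap"],3));return s
P=[.5025,.3825];t=-np.pi/2-.166
move_l([*C,.16],.2);let_go()
print(ik([*P,.12],down(t)))
movep([*P,.12],down(t));S("over")
print(move_l([*P,.004],.1,until_force=10));S("down")
grab(50);S("grip")
move_l([*P,.03],.05);S("up3")
move_l([*P,.16],.15);sleep(.2);S("lift")
f=grab_frame("side");cv2.imwrite("pics/lift.png",f["img"][:,:,::-1])
f=grab_frame("top");cv2.imwrite("pics/liftt.png",f["img"][:,:,::-1])
E
python3 -c "
import cv2,numpy as np
a=cv2.imread('pics/lift.png');b=cv2.imread('pics/liftt.png')
cv2.imwrite('pics/lift2.png',np.hstack([a[50:350,120:500],b[50:350,60:440]]))"
```

```text
[ 0.53381648  0.56180551 -0.11849695  0.89049387  0.         -2.44177618]
over 16.65 [0.5027 0.3823 0.12  ] [-0.08  0.27  0.08] 1.002
False
down 17.96 [0.5031 0.3829 0.0048] [ 0.8  -0.27 -0.02] 1.002
grip 18.37 [0.5029 0.383  0.0047] [-0.03 -0.08  4.33] 0.602
up3 19.03 [0.5024 0.3824 0.03  ] [-0.53 -0.16 -4.39] 0.601
lift 20.25 [0.5019 0.3821 0.1588] [ 0.21  0.13 -4.49] 0.602
```

View pics/lift2.png

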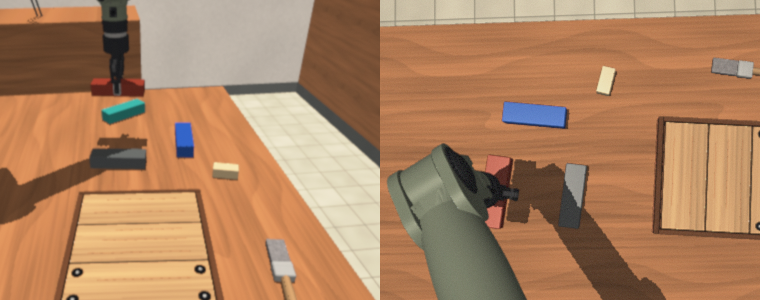

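```bash
python3 - <<'E'
from h import *
def S(l):
    s=get_state();print(l,round(s["clock"],2),s["position"].round(4),s["contact_force"].round(2),round(s["finger_gap"],3));return s
t=np.pi/2+A
move_l([.5025,.3825,.22],.2)
print(ik([*C,.2],down(t)))
movep([*C,.2],down(t));S("over")
move_l([*C,.085],.1);move_l([*C,.072],.05);sleep(.2);S("72")
f=grab_frame("top");cv2.imwrite("pics/pre_t.png",f["img"][:,:,::-1])
f=grab_frame("side");cv2.imwrite("pics/pre_s.png",f["img"][:,:,::-1])
print(move_l([*C,.0625],.012,until_force=4));S("touch")
E
python3 -c "
import cv2,numpy as np
a=cv2.imread('pics/pre_s.png');b=cv2.imread('pics/pre_t.png')
cv2.imwrite('pics/pre2.png',np.hstack([a[120:420,120:500],b[100:400,180:560]]))"
```

```text
[-0.62198755  0.40644647 -0.15612038  1.00822948  0.         -0.53898755]
over 23.15 [ 0.5123 -0.2758  0.1999] [-0.07  0.17 -4.2 ] 0.603
72 25.06 [ 0.5122 -0.2766  0.0722] [-0.56 -0.7  -4.91] 0.598
True
touch 25.79 [ 0.5119 -0.2765  0.064 ] [ 0.93 -0.17  3.98] 0.605
```

View pics/pre2.png

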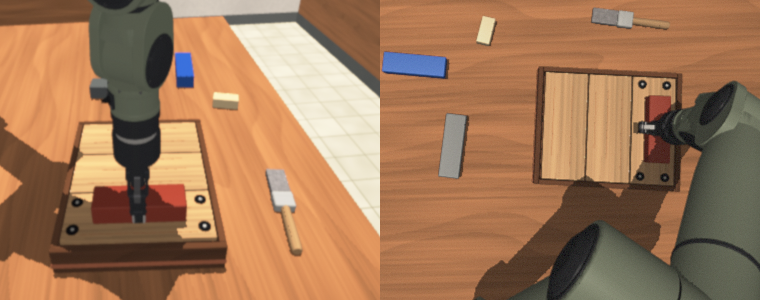

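The stone hangs level over the middle of the screwed board, lined up between the heads, and it is now touching. I'll release it, retreat and check.

```bash
python3 - <<'E'
from h import *
def S(l):
    s=get_state();print(l,round(s["clock"],2),s["position"].round(4),s["contact_force"].round(2),round(s["finger_gap"],3));return s
let_go();S("open")
move_l([*C,.2],.12);S("up")
movep([.229,-.5,.25],down(-1.14));S("away")
fm=[]
for n in("top","side"):
    f=grab_frame(n);cv2.imwrite(f"pics/end_{n}.png",f["img"][:,:,::-1])
    h=cv2.cvtColor(f["img"],cv2.COLOR_RGB2LAB).astype(int);a,bb=h[...,1]-128,h[...,2]-128
    m=((a>bb)&(a>18)).astype(np.uint8)
    pm=render(f,*C,A,.08)
    m&=(cv2.dilate(pm,np.ones((15,15)))>0).astype(np.uint8)
    print(n,m.sum(),pm.sum(),fit([(f,m.astype(float))],[*C,A],.08));fm.append((f,m))
    q=w(f,np.argwhere(m)[:,::-1],.1).astype(np.float32)*1000
    if n=="top": print(cv2.minAreaRect(q),q.mean(0))
    
r=fit([(f,m.astype(float)) for f,m in fm],[*C,A],.08)[0];d=r[:2]-C
print(r,"offset",d@ex,d@ey,r[2]-A)
E
python3 -c "
import cv2,numpy as np
a=cv2.imread('pics/end_side.png');b=cv2.imread('pics/end_top.png')
cv2.imwrite('pics/end2.png',np.hstack([a[120:420,120:500],b[100:400,180:560]]))"
```

```text
open 26.23 [ 0.5104 -0.2754  0.0625] [ 1.39  0.24 -0.69] 1.001
up 27.52 [ 0.5115 -0.2762  0.1992] [-1.33  1.04 -0.01] 1.0
away 29.25 [ 0.2294 -0.4997  0.2498] [-0.11  0.62 -0.66] 0.999
top 1486 1954.0000000000002 (array([ 0.51561168, -0.27686073, -0.10259777]), np.float64(459.8039215686274))
((515.3118896484375, -272.24481201171875), (57.15248489379883, 157.04844665527344), 85.69731140136719) [ 514.66675 -273.84988]
side 3304 3852.0392156862745 (array([ 0.51428291, -0.2737949 , -0.08269632]), np.float64(512.4196078431373))
[ 0.51335666 -0.2746731  -0.08131332] offset 0.0012005299155268398 0.001933080333766476 0.0016866789013959133
```

View pics/end2.png

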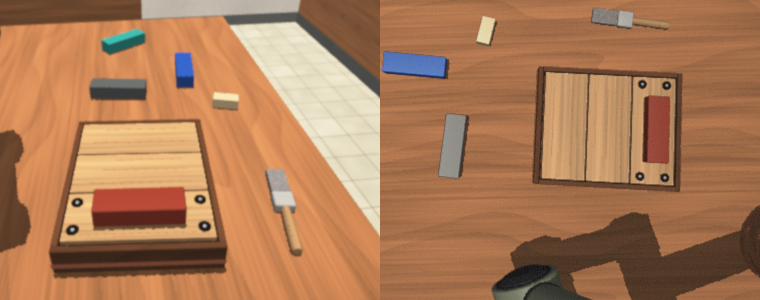

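The stone lies flat in the middle of the screwed board, between the screw heads. The measured offset is 1–2 mm and the angle error is about 0.

```bash
python3 -c "
from cell import *
sign_off();print(get_state()['clock'])"
```

```text
the job is handed in; nothing more can be done
the job is handed in; nothing more can be done
```

I did both presses in order, then set the red-brown whetstone on the screwed board, released it and handed the job in. The last clock reading before hand-in was about 29.4 s, against the 61 s limit.

- **Plain board (the middle of the three):** pressed with the closed fingertips, it gave about 5 mm at roughly 5–6 N. It was still short of the 10 mm limit.
- **Screwed board:** it sank about 1.1 mm at roughly 12.5 N, so it is stiff.
- **Stone:** I picked it up at 50 N grip and lowered it at 12 mm/s until a force change of at least 4 N showed contact. The force reading rose from about −5 N hanging to about +4 N at touch.
- **Last check:** the fit to both cameras put the stone 1.2 mm and 1.9 mm from the board's middle along its axes, with about 0.1° of angle error. Both pictures show it flat and the arm clear.

The cameras disagreed slightly. Separately, their estimates of the stone's position differed by up to about 3 mm and 1.1°. The top-face rectangle read about 4 mm off in y, all well inside the 20 mm and 12° limits. No check failed.

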